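# Stack the last mailing tube and read its tag

### The job

Lay the mailing tube from the rest into the groove on top of the two tubes in the tray, ends even with theirs and its metal tag facing straight up, and let go of it. Then take the touch reader out of its dock and hold it upright with its spring tip on the middle of the tag, pressing lightly so that the tip is pushed in about halfway. Finish while still holding the reader there; leave the two lower tubes and everything else on the counter where they are.

Things in the scene. Friction and masses are not known exactly. Their poses are not given: they have to be found in the camera images.
- tube: loose brown cardboard mailing tube, a cylinder 48 mm in diameter and 180 mm long with white end caps, about 0.12 kg. Origin at its middle on its axis; x runs along the tube, z points to the side that carries the tag. It starts tag up on the rest, axis 38 mm above the counter; the rest's bars touch it 48 to 72 mm from its middle, the space beside the middle is free
- tag (a point): centre of the top face of the tag, a flat bare steel disc 24 mm in diameter that stands 2 mm proud of the tube, 45 mm from the tube's middle along its x; z is the disc's outward direction
- rest: fixed low grey stand, 160 x 60 mm, with four black rubber bars that carry the tube; origin on the counter under the middle, x along the tube
- tray: fixed open grey tray, 200 x 110 mm outside, floor 4 mm thick, long walls 32 mm high and end walls 16 mm high, 6 mm thick; inside 188 x 98 mm. Origin at the centre of its underside on the counter, x along the tubes (lengthwise), z up. The third tube laid in the groove has its axis about 69 mm above the counter, over the tray's middle line
- tube_left: loose plain mailing tube of the same size without a tag, lying in the tray along its x on the tray's +y side, axis 28 mm above the counter; origin at its middle
- tube_right: the same, on the tray's -y side, side by side with the other
- dock: fixed grey block, 64 x 64 x 60 mm high, with a 21 mm round hole 52 mm deep in its top in which the reader's nose stands; origin at the centre of its underside on the counter
- reader: loose touch reader, 0.13 kg: black bar 36 mm (x) by 28 mm (y) by 95 mm high (z), gripped by its flat sides, with a nose 17 mm thick and 28 mm long below it and a steel spring tip under the nose. Origin at the centre of the bar's underside (shoulder on the dock, 60 mm above the counter); z up along the bar. It stands upright in the dock and lifts straight out by 50 mm
- reader_tip (a point): end of the reader's spring tip, a steel pin 8 mm in diameter on the reader's axis, 44 mm below its origin when not pressed
- plunger (a joint): how far the spring tip is pushed into the reader, m: 0 free, 0.012 fully in; the spring pushes back with about 1 N at first touch and 4 N fully in
- label_roll: bystander: white roll of labels, 62 mm across, 40 mm high, at the back; origin at the centre of its underside
- parcel_b: bystander: small brown parcel, 85 x 111 x 43 mm, at the back right; origin at the centre of its underside
- packing_tape: bystander: roll of brown packing tape, 96 mm across, 48 mm high, at the back left; origin at the centre of its underside
- marker_0: bystander: black marker pen, 135 mm long, 17 mm thick, lying at the front right; origin at its middle, underside

How it is judged (in metres and radians):
On the way, in this order (a step that is already met when the one before it is completed fails the run):
1. the third tube lies in the groove on both lower tubes, ends even, tag up, let go (z of tube in the frame of tray between 0.062 and 0.076 m and y of tube in the frame of tray between -0.008 and 0.008 m and x of tube in the frame of tray between -0.015 and 0.015 m and angle between the x axis of tube and the x axis of tray, either way round below 0.12 rad and angle between tag's own z axis and vertical below 0.3 rad and contact force between tube and tube_left above 0.05 N and contact force between tube and tube_right above 0.05 N and contact force between tube and the arm below 0.05 N and contact force between tube and the fingers below 0.05 N and linear speed of tube below 0.02 m/s), for 0.3 s.
2. the reader is taken out of its dock (distance of reader from where it was at the start of the episode above 0.055 m and contact force between reader and the fingers above 0.5 N and contact force between reader and dock below 0.05 N), for 0.1 s.
At the end, for the whole second after the job is handed in: Tube let go in the groove: within 8 mm sideways, 15 mm lengthwise of the tray middle, axis 62-76 mm up, within 0.12 rad, tag up within 0.3 rad. Reader held still, upright within 0.12 rad, tip within 8 mm of the tag centre, pushed in 2 to 10.5 mm, force 0.7 to 8 N (all of step 1 and horizontal distance between reader_tip and tag below 0.008 m and distance between reader_tip and tag below 0.01 m and angle between reader's own z axis and vertical below 0.12 rad and value of joint plunger between 0.002 and 0.0105 m and contact force between reader and tube between 0.7 and 8 N and contact force between reader and the fingers above 0.5 N and linear speed of reader below 0.02 m/s); the arm keeps its last pose, push and grip.
It fails at once if the reader presses on the tube with more than 12 N (contact force between reader and tube above 12 N).
It fails at once if a lower tube is shifted by more than 20 mm (distance of any of tube_left, tube_right from where it was at the start of the episode above 0.02 m).
It fails at once if a bystander is moved by more than 20 mm (distance of any of label_roll, parcel_b, packing_tape, marker_0 from where it was at the start of the episode above 0.02 m).
It also fails if it takes over 54 s, if anything falls off the work surface, if the arm or the gripper's body presses on something with over 40 N, if the wrist force passes 120 N, or if a joint passes its speed limit or range.

### The arm

A 6-joint arm with a two-finger parallel gripper is mounted at the origin on a cart in front of the work surface, level with it; the furniture and walls round the work are solid. World frame = base frame: x ahead of the robot, y to its left, z up, the work surface at z = 0. Lengths are in mm, angles in rad, forces in N, time in s.
With the tool pointing down it reaches from about 350 to 775 mm from the base axis. Payload 7.3 kg.
Tool frame: the origin (TCP) lies on the front face of the gripper's body, between the roots of the fingers; the fingertips stand 66 mm ahead of it and the grasp point (between the pads) lies 47 mm ahead of it (bot.tip_extent is the distance from the TCP to the fingertips, in mm); z points along the fingers, y is the line along which they close (so a half turn about z gives the same grasp; the last joint's range is limited). The gripper opens to 92 mm and grips with 3 to 60 N. Pads are 19 mm wide; open, the fingers measure 130 mm over their backs; the gripper's body (75 mm by 190 mm) begins 47 mm behind the grasp point.
Start: joints at [1.197, 0.342, 1.524, -0, 1.275, -0.146], TCP at [118.545, 511.455, 292.241] pointing down, gripper open.
Joint ranges: [-2.53, 2.53], [-0.77, 2.02], [0.04, 2.7], [-1, 4.14], [0.28, 2.66], [-3.11, 3.11]. Speed limits (rad/s): [2.57, 2.57, 3.14, 3.14, 3.14, 3.14].

### API

Orientations are given as [roll, pitch, yaw] about the fixed x, y, z axes, in that order (R = Rz(yaw) Ry(pitch) Rx(roll)).
In Python, from plant import readout, viewer, order, bot gives the robot as it stands.
- The arm moves only by the shell command python3 -m creep 'ROWS'. ROWS is text: rows parted by semicolons, each of 7 numbers parted by spaces: the shift along the world's x, y, z in m, then the turn, a rotation vector about the world's x, y, z in rad, then the opening in per cent of the stroke, from 0 (shut) to 100 (fully open). A call has 1 to 8 rows; each row shifts and turns the commanded pose from where the row before left it; what a row does not reach is not made up. A row lasts 1/12 s, in which the tool goes at most 41.7 mm and 7.16 degrees, less where a joint would pass 70% of its speed; a pose out of reach is approached as far as the arm can. A call is refused whole if a number of a shift passes 0.0417 or a number of a turn 0.125, either way. A call with a gripper value outside its range is refused whole. The fingers move at their own pace and stop on an object; the grip force is fixed at half the most. Time passes only in rows, so rows that do not move let the fingers close. It gives the time, the measured TCP pose, the force, the opening and the grip force at its end, in the units of the state.
- readout.get_obs(): the state, without advancing time (a new reading comes with each control period).
- viewer.capture(name): name is "side" or "top" or "wrist"; returns the picture (480x640x3 uint8, red, green, blue); there is no depth.
- viewer.camera_info(name): a dict with "fx", "fy", "cx", "cy" (pixels), "D" ([k1, k2, p1, p2, k3] as OpenCV has them; the pictures are not rectified), "origin" and "rotation" of the camera in the world. Camera axes: x right, y up, looking along -z (the intrinsics and any distortion apply to the point x, -y, -z); pixel columns grow to the right and rows downward; lengths in mm; the calibration is good to about 2 mm. A picture is of the moment at which its call begins: read the wrist's pose just before it. camera_info takes no time and is no camera call; for the wrist camera it gives the pose at the moment of the call.
- order.close_job(): hands the job in; it is judged then, once.
The state is a dict: "time": time; "joint_positions": joint angles; "dq": joint speeds; "tau": joint torques, N m; "tool_pos": TCP position; "tcp_rot": TCP orientation; "contact_force": force on the tool from outside, world axes, zero at the start; "moment": the same for the moment, N m; "grip_width": finger opening in mm; "finger_force": force on a finger pad.
Only numpy, scipy, OpenCV 4.12 (cv2) and the standard library are available. Lean on these libraries where they do the work, as an engineer would, in place of code of your own. Each camera call takes 0.05 s, during which the arm holds its last target. There are 200 camera calls.

## Working session

There is one attempt and no reset: what is moved stays moved. The work goes in short steps, Python scripts to look and compute and a shell command to move; the robot and the scene stay as the last step left them, time stands still between calls to the robot, and variables do not carry over. Pictures are saved under pics/ and viewed, at most 12 in all, crops included, and the job is handed in when it is done.

```bash
mkdir -p pics; python3 - <<'E'
from plant import readout, viewer, order, bot
import cv2, numpy as np
np.set_printoptions(precision=4,suppress=True)
print(readout.get_obs())
ims=[]
for n in ("top","side"):
    im=viewer.capture(n); cv2.imwrite(f"pics/{n}0.png",im[:,:,::-1]); print(n,viewer.camera_info(n))
E
```

```text
{'time': 0.0, 'joint_positions': array([ 1.197 ,  0.3427,  1.525 , -0.    ,  1.2754, -0.146 ]), 'dq': array([-0.0017, -0.0003,  0.0001, -0.0015, -0.0004,  0.0013]), 'tau': array([  0.0007, -43.1253, -24.4214,   0.0718,   0.0561,  -0.0002]), 'tool_pos': array([118.4066, 511.1567, 291.5712]), 'tcp_rot': array([-3.1401, -0.0002,  2.9138]), 'contact_force': array([ 0.2901, -0.1806, -0.1794]), 'moment': array([-0.007 ,  0.0047, -0.0028]), 'finger_force': 0.0, 'grip_width': 91.94212854252491}
top {'fx': 560.6935791609808, 'fy': 560.6935791609808, 'cx': 325.83245280351576, 'cy': 244.24762055835924, 'D': array([-0.1379,  0.    ,  0.    ,  0.    ,  0.    ]), 'origin': array([ 395.5479,   15.0703, 1491.1988]), 'rotation': array([ 0.1229, -0.0066, -1.5544])}
side {'fx': 450.0063388662178, 'fy': 450.0063388662178, 'cx': 316.1733894303337, 'cy': 243.26302345941266, 'D': array([-0.1131,  0.    ,  0.    ,  0.    ,  0.    ]), 'origin': array([ 217.6638, -563.8298,  704.1623]), 'rotation': array([ 0.8398, -0.0016, -0.5488])}
```

View pics/top0.png

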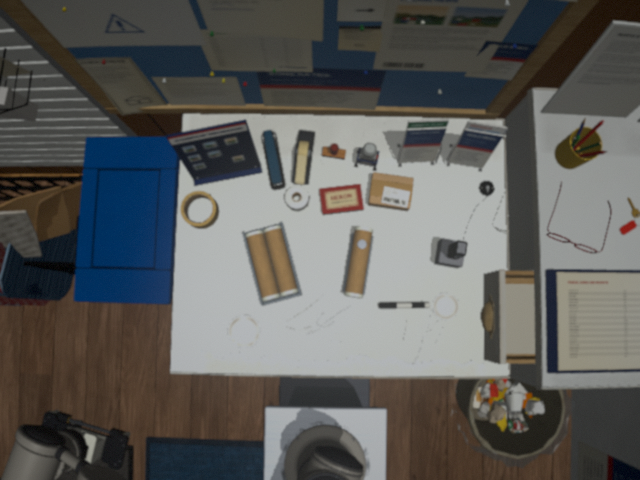

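View pics/side0.png

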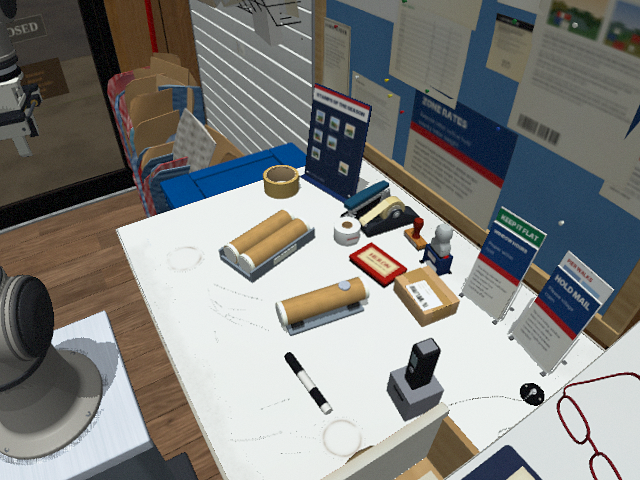

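The top view shows the tray's two tubes around (272,262), the tagged tube at (357,262) with its tag at (362,243), and the dock and reader at (452,252). The side view confirms this: the tagged tube is at (322,303) and the reader at (425,362).

```bash
cat > h.py <<'E'
import cv2, numpy as np
from scipy.spatial.transform import Rotation as R
from plant import readout, viewer, order, bot
np.set_printoptions(precision=3,suppress=True)
def rays(info,px):
    K=np.array([[info['fx'],0,info['cx']],[0,info['fy'],info['cy']],[0,0,1]])
    p=cv2.undistortPoints(np.array(px,float).reshape(-1,1,2),K,info['D']).reshape(-1,2)
    d=np.c_[p[:,0],-p[:,1],-np.ones(len(p))]
    r=info['rotation']; r=np.array(r)
    M=R.from_euler('xyz',r).as_matrix() if r.shape==(3,) else r
    return np.array(info['origin']), d@M.T
def plane(info,px,z):
    o,d=rays(info,px); return o+d*((z-o[2])/d[:,2])[:,None]
def proj(info,P):
    M=R.from_euler('xyz',info['rotation']).as_matrix(); c=(np.array(P,float).reshape(-1,3)-info['origin'])@M
    K=np.array([[info['fx'],0,info['cx']],[0,info['fy'],info['cy']],[0,0,1]])
    return cv2.projectPoints(c*[1,-1,-1],np.zeros(3),np.zeros(3),K,info['D'])[0].reshape(-1,2)
def brown(im):
    hsv=cv2.cvtColor(im,cv2.COLOR_RGB2HSV)
    return cv2.inRange(hsv,(8,70,60),(22,255,255))
def boxes(m,amin,amax=1e9):
    out=[]
    for c in cv2.findContours(m,cv2.RETR_EXTERNAL,cv2.CHAIN_APPROX_NONE)[0]:
        if amin<cv2.contourArea(c)<amax: out.append((cv2.contourArea(c),cv2.minAreaRect(c)))
    return out
E
python3 - <<'E'
from h import *
im=cv2.imread('pics/top0.png')[:,:,::-1].copy(); i=viewer.camera_info('top')
m=brown(im); m[:,:175]=0;m[:,480:]=0;m[:215]=0;m[320:]=0
for a,r in boxes(m,300):
    b=cv2.boxPoints(r); mids=[(b[k]+b[(k+1)%4])/2 for k in range(4)]
    print(a,r[0],r[1]); print(plane(i,[r[0]],38)[0],plane(i,[r[0]],28)[0]); P=plane(i,mids,35); print(P[2]-P[0],P[3]-P[1])
print('tag',plane(i,[(362,243)],64)); print('dock',plane(i,[(451,253)],60),'reader top',plane(i,[(457,247)],155))
print(viewer.camera_info('wrist'))
E
```

```text
940.0 (358.322998046875, 261.287841796875) (16.532032012939453, 61.917144775390625)
[532.001 -76.846  38.   ] [532.94  -77.479  28.   ]
[ -6.05  -42.734   0.   ] [-160.748   23.672    0.   ]
2071.5 (271.0518493652344, 262.1969299316406) (61.79097366333008, 35.32366943359375)
[525.715 150.316  38.   ] [526.611 151.247  28.   ]
[-155.786  -45.434    0.   ] [-25.137  88.646   0.   ]
tag [[576.865 -84.207  64.   ]]
dock [[ 555.288 -315.797   60.   ]] reader top [[ 559.543 -308.753  155.   ]]
{'fx': 403.9882260658447, 'fy': 403.9882260658447, 'cx': 325.18843074199486, 'cy': 238.6135818349521, 'D': array([0.013, 0.   , 0.   , 0.   , 0.   ]), 'origin': array([ 48.818, 527.144, 383.727]), 'rotation': array([-0.268,  0.001,  1.344])}
```

```bash
python3 -m creep '.023 -.0326 0 0 0 0 100;.023 -.0326 0 0 0 0 100;.023 -.0326 0 0 0 0 100;.023 -.0326 0 0 0 0 100;.023 -.0326 0 0 0 0 100;.023 -.0326 0 0 0 0 100;.023 -.0326 0 0 0 0 100;.023 -.0326 0 0 0 0 100'; python3 -m creep '.023 -.0326 0 0 0 0 100;.023 -.0326 0 0 0 0 100;.023 -.0326 0 0 0 0 100;.023 -.0326 0 0 0 0 100;.023 -.0326 0 0 0 0 100;.023 -.0326 0 0 0 0 100;.023 -.0326 0 0 0 0 100;.023 -.0326 0 0 0 .04 100'; python3 -m creep '.023 -.0326 -.01 0 0 .042 100;.023 -.0326 -.01 0 0 0 100;0 0 -.01 0 0 0 100;0 0 0 0 0 0 100;0 0 0 0 0 0 100'
python3 - <<'E'
from h import *
o=readout.get_obs(); i=viewer.camera_info('wrist'); im=viewer.capture('wrist'); cv2.imwrite('pics/w1.png',im[:,:,::-1])
print(o['tool_pos'],o['tcp_rot'],o['joint_positions'],i['origin'],i['rotation'])
for a,r in boxes(brown(im),1500): print(a,r,plane(i,[r[0]],38))
E
```

```text
time: 0.77
tool_pos: [303.0, 248.9, 292.2]
tcp_rot: [3.142, -0.0, 2.914]
contact_force: [0.9, 0.9, 0.2]
grip_width: 91.8
finger_force: 0.0
time: 1.43
tool_pos: [487.1, -12.1, 292.0]
tcp_rot: [3.141, -0.001, 2.953]
contact_force: [1.3, 0.2, -0.8]
grip_width: 91.9
finger_force: 0.0
time: 1.85
tool_pos: [531.8, -75.0, 261.3]
tcp_rot: [3.141, -0.003, 2.995]
contact_force: [-0.1, 0.1, 0.9]
grip_width: 91.7
finger_force: 0.0
[531.788 -75.043 261.27 ] [ 3.141 -0.003  2.995] [-0.283  0.392  1.538  0.     1.215 -1.708] [461.322 -65.016 353.603] [-0.265 -0.001  1.425]
8014.5 ((418.5, 381.0), (44.0, 441.0), 90.0) [[688.51  -13.862  38.   ]]
12028.0 ((320.0, 216.5), (209.0, 62.0), 90.0) [[527.359 -78.599  38.   ]]
20025.5 ((579.0, 165.0), (240.0, 120.0), 90.0) [[516.46 124.16  38.  ]]
```

View pics/w1.png

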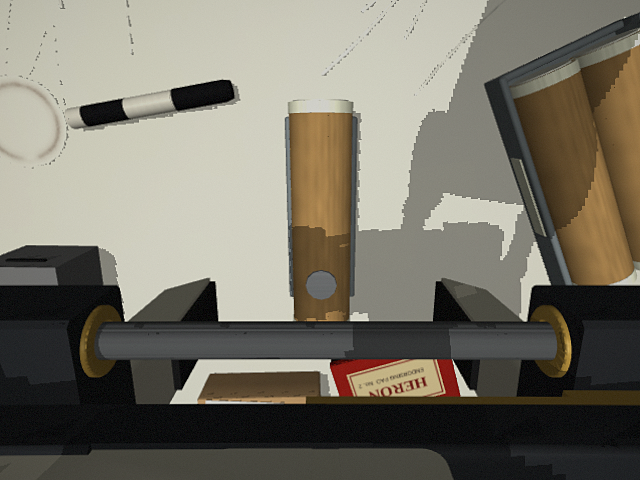

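The wrist view shows the tube vertical in the image, centred on column 321. Its near cap edge is at row 99, its tag is at (321,285), and the tray is at the right.

```bash
python3 - <<'E'
from h import *
i=viewer.camera_info('wrist'); im=cv2.imread('pics/w1.png')[:,:,::-1].copy()
print('tag',plane(i,[(321,285)],64),'cap end top edge',plane(i,[(320,100)],58),plane(i,[(320,113)],62))
m=brown(im); m[:,:260]=0; m[:,380:]=0
L=[];Rr=[]
for r in range(130,300,15):
    c=np.where(m[r]>0)[0]; L.append((c.min()+c.max())/2)
rr=list(range(130,300,15)); P=plane(i,list(zip(L,rr)),38); f=np.polyfit(P[:,0],P[:,1],1); print(f, np.arctan(f[0]), P[[0,-1]], np.polyval(f,532))
E
```

```text
tag [[575.962 -84.348  64.   ]] cap end top edge [[442.2   -65.233  58.   ]] [[450.853 -66.477  62.   ]]
[-0.143 -2.05 ] -0.1421598376936831 [[462.161 -68.068  38.   ]
 [595.217 -87.027  38.   ]] -78.19311691960704
```

```bash
python3 -m creep '0 -.003 -.035 0 0 .004 100;0 0 -.035 0 0 0 100;0 0 -.035 0 0 0 100;0 0 -.035 0 0 0 100;0 0 -.02 0 0 0 100;0 0 -.014 0 0 0 100;0 0 0 0 0 0 100;0 0 0 0 0 0 100'; python3 -m creep '0 0 0 0 0 0 30;0 0 0 0 0 0 30;0 0 0 0 0 0 30;0 0 0 0 0 0 30;0 0 0 0 0 0 30;0 0 0 0 0 0 30'
```

```text
time: 2.57
tool_pos: [532.6, -77.4, 89.0]
tcp_rot: [3.141, 0.0, 3.001]
contact_force: [0.3, 0.6, -0.3]
grip_width: 91.5
finger_force: 0.0
time: 3.07
tool_pos: [532.6, -78.4, 88.6]
tcp_rot: [3.142, 0.001, 3.0]
contact_force: [-0.2, 0.5, 1.2]
grip_width: 56.3
finger_force: 0.0
```

```bash
python3 -m creep '0 0 0 0 0 0 30;0 0 0 0 0 0 30;0 0 0 0 0 0 30;0 0 0 0 0 0 30;0 0 0 0 0 0 30;0 0 0 0 0 0 30'; python3 -m creep '0 0 .01 0 0 0 30;0 0 .03 0 0 0 30;0 0 .04 0 0 0 30;0 0 .04 0 0 0 30;0 0 .04 0 0 0 30;0 0 0 0 0 0 30;0 0 0 0 0 0 30'
```

```text
time: 3.57
tool_pos: [532.6, -78.5, 88.3]
tcp_rot: [-3.141, 0.0, 3.0]
contact_force: [-1.4, -1.1, 2.9]
grip_width: 46.8
finger_force: 30.0
time: 4.15
tool_pos: [533.3, -78.3, 251.1]
tcp_rot: [-3.141, 0.006, 3.0]
contact_force: [-0.9, -0.8, -1.0]
grip_width: 47.4
finger_force: 30.0
```

```bash
python3 -m creep '.007 .02 .01 0 0 .1064 30;.01 .028 .01 0 0 .1064 30;.01 .028 0 0 0 .1064 30;.01 .027 0 0 0 .1064 30;0 0 0 0 0 0 30;0 0 0 0 0 0 30;0 0 0 0 0 0 30'
python3 - <<'E'
from h import *
o=readout.get_obs(); i=viewer.camera_info('wrist'); im=viewer.capture('wrist'); cv2.imwrite('pics/w2.png',im[:,:,::-1])
import json; json.dump({k:np.array(v).tolist() for k,v in i.items() if k!='name'},open('w2.json','w'))
print(o['tool_pos'],o['tcp_rot'],o['joint_positions'],i['origin'],i['rotation'])
E
```

```text
time: 4.73
tool_pos: [568.8, 24.5, 266.8]
tcp_rot: [3.141, -0.003, -2.859]
contact_force: [0.1, 0.1, -1.5]
grip_width: 47.3
finger_force: 30.0
[568.818  24.522 266.794] [ 3.141 -0.003 -2.859] [-0.091  0.445  1.437 -0.     1.263 -1.945] [500.431   4.386 359.106] [-0.265 -0.001  1.854]
```

View pics/w2.png

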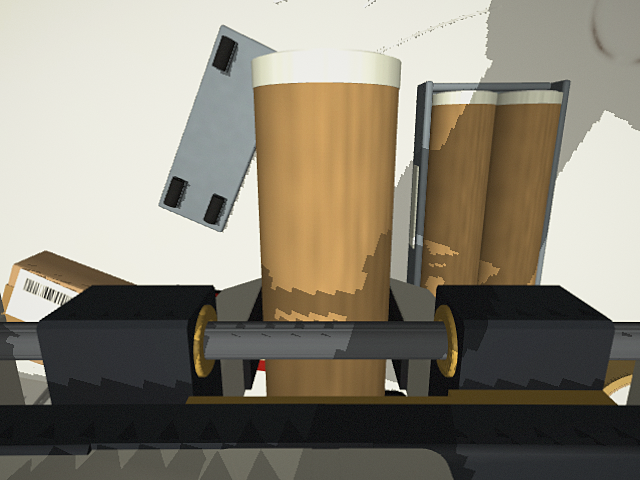

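The tube hangs centred in the grip. The tray is at the right, with wall tops near (427,82) and (570,80) and the tube seam near column 495. I'll enlarge the tray area.

```bash
python3 - <<'E'
import cv2
im=cv2.imread('pics/w2.png')[70:290,400:590]; cv2.imwrite('pics/w2c.png',cv2.resize(im,None,fx=2.7,fy=2.7,interpolation=cv2.INTER_CUBIC))
E
```

```text
(no output)
```

View pics/w2c.png

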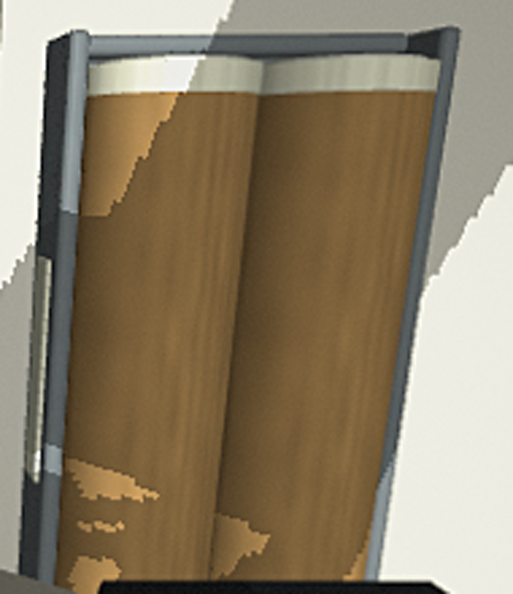

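The crop shows the left wall's top outer edge running from (427,82) to (415,283), and the right one from (570,80) to (540,283). The cap/brown border is near row 104.

```bash
python3 - <<'E'
from h import *
import json
i={k:np.array(v) for k,v in json.load(open('w2.json')).items()}
P=plane(i,[(426.7,81.9),(414.8,283),(570.4,80.4),(540,283)],32); print(P)
for a,b in((0,1),(2,3)): d=P[b]-P[a]; print('yaw',np.arctan2(d[1],d[0]))
mid=(P[0]+P[2])/2; print('width',np.linalg.norm(P[0]-P[2]),'near mid',mid, 'centre',mid+100*np.array([np.cos(.284),np.sin(.284),0]))
print('lower tube cap edges',plane(i,[(461,91),(530,90)],52))
# held tube: near cap edge centre at top, axis z~ tcp-50
z=float(readout.get_obs()['tool_pos'][2]); T=plane(i,[(328,52),(260,200),(391,200)],z-50); print('held',T, 'mid side',(T[1]+T[2])/2)
it=viewer.camera_info('top'); print('seam?',plane(it,[(271.05,262.2)],40))
E
```

```text
[[445.948  68.985  32.   ]
 [602.027 115.075  32.   ]
 [415.065 172.589  32.   ]
 [571.809 218.47   32.   ]]
yaw 0.2871357695337784
yaw 0.2847560620511989
width 108.1088063893651 near mid [430.506 120.787  32.   ] centre [526.5   148.807  32.   ]
lower tube cap edges [[448.205  90.659  52.   ]
 [434.005 137.584  52.   ]]
held [[477.182  -1.276 217.118]
 [530.206 -10.85  217.118]
 [517.205  33.775 217.118]] mid side [523.706  11.463 217.118]
seam? [[525.528 150.135  40.   ]]
```

```bash
python3 -m creep '-.008 .025 0 0 0 .003 30;-.008 .025 0 0 0 0 30;-.009 .025 0 0 0 0 30;-.008 .025 0 0 0 0 30;-.008 .025 0 0 0 0 30;0 0 -.02 0 0 0 30;0 0 -.03 0 0 0 30;0 0 0 0 0 0 30'; python3 -m creep '0 0 -.03 0 0 0 30;0 0 -.03 0 0 0 30;0 0 -.02 0 0 0 30;0 0 0 0 0 0 30;0 0 0 0 0 0 30;0 0 0 0 0 0 30'
```

```text
time: 5.45
tool_pos: [525.8, 148.6, 213.5]
tcp_rot: [3.14, -0.009, -2.856]
contact_force: [-1.1, 0.1, -2.4]
grip_width: 47.7
finger_force: 30.0
time: 5.95
tool_pos: [529.6, 149.1, 140.0]
tcp_rot: [-3.141, 0.002, -2.856]
contact_force: [-0.1, -0.3, -0.3]
grip_width: 47.8
finger_force: 30.0
```

```bash
python3 -m creep '-.001 0 -.01 0 0 0 30;-.001 0 -.006 0 0 0 30;0 0 -.002 0 0 0 30;0 0 0 0 0 0 30;0 0 0 0 0 0 30;0 0 0 0 0 0 30'
python3 - <<'E'
from h import *
im=viewer.capture('side'); cv2.imwrite('pics/s1.png',cv2.resize(im[180:300,190:350,::-1],None,fx=4,fy=4,interpolation=cv2.INTER_CUBIC))
E
```

```text
time: 6.45
tool_pos: [526.6, 149.8, 120.4]
tcp_rot: [3.141, 0.0, -2.855]
contact_force: [-0.2, 0.2, -0.9]
grip_width: 46.9
finger_force: 30.0
```

View pics/s1.png

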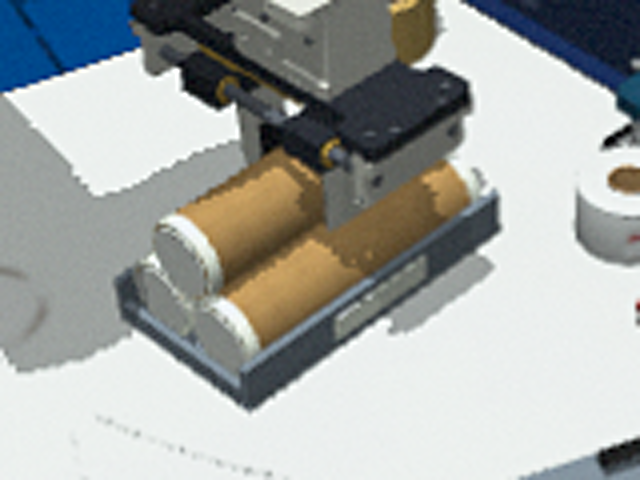

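The side crop shows the tube just above the groove, with its ends even with the lower pair. I'll open now.

```bash
python3 -m creep '0 0 -.0005 0 0 0 30;0 0 0 0 0 0 56;0 0 0 0 0 0 60;0 0 0 0 0 0 65;0 0 0 0 0 0 70;0 0 0 0 0 0 75;0 0 0 0 0 0 75;0 0 0 0 0 0 75'; python3 -m creep '0 0 .005 0 0 0 75;0 0 .015 0 0 0 75;0 0 .03 0 0 0 75;0 0 .04 0 0 0 90;0 0 .04 0 0 0 90;0 0 .02 0 0 0 90;0 0 0 0 0 0 90;0 0 0 0 0 0 90'
python3 - <<'E'
from h import *
o=readout.get_obs(); i=viewer.camera_info('wrist'); im=viewer.capture('wrist'); cv2.imwrite('pics/w3.png',im[:,:,::-1])
import json; json.dump({k:np.array(v).tolist() for k,v in i.items()},open('w3.json','w'))
print(o['tool_pos'],o['tcp_rot'],o['time'])
E
```

```text
time: 7.17
tool_pos: [526.5, 149.7, 119.7]
tcp_rot: [3.141, 0.0, -2.855]
contact_force: [0.1, -0.3, 0.1]
grip_width: 69.0
finger_force: 0.0
time: 7.83
tool_pos: [526.8, 149.7, 271.2]
tcp_rot: [-3.141, 0.003, -2.855]
contact_force: [-1.2, -0.7, -1.2]
grip_width: 82.5
finger_force: 0.0
[526.796 149.696 271.184] [-3.141  0.003 -2.855] 7.8333
```

View pics/w3.png

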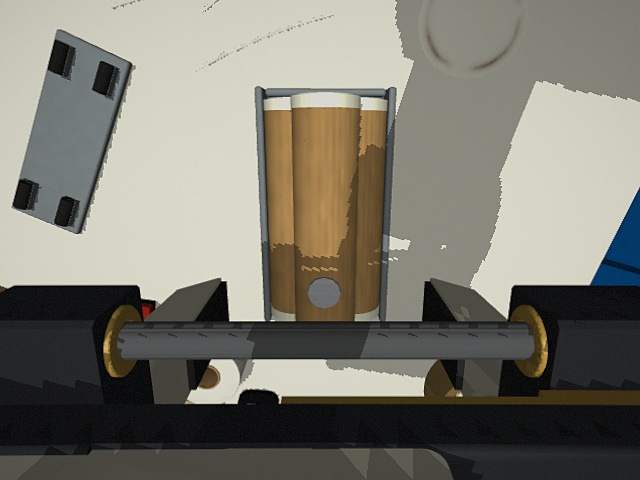

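The tube lies in the groove, with the tag at (324,293). Next I'll compute the tag position and fly to the reader.

```bash
python3 - <<'E'
from h import *
import json
i={k:np.array(v) for k,v in json.load(open('w3.json')).items()}
im=cv2.imread('pics/w3.png')[:,:,::-1].copy(); g=cv2.cvtColor(im,cv2.COLOR_RGB2HSV)
m=cv2.inRange(g,(0,0,60),(180,50,200)); m2=np.zeros_like(m); m2[270:314,300:350]=m[270:314,300:350]
for a,r in boxes(m2,200): print(a,r,plane(i,[r[0]],95))
print('tag manual',plane(i,[(324,293)],95))
P=plane(i,[(291.5,115),(362,115),(294,260),(358,260)],69); A=(P[0]+P[1])/2;B=(P[2]+P[3])/2; print(A,B,np.arctan2(*(B-A)[[1,0]]))
c=np.array([526.5,149.2]);e=np.array([np.cos(.286),np.sin(.286)]);n=np.array([-e[1],e[0]])
for q in (A,B): print('lat',(q[:2]-c)@n)
t=plane(i,[(324,293)],95)[0,:2]; print('tag in tray',(t-c)@e,(t-c)@n)
print('cap edge',(plane(i,[(327,93)],91)[0,:2]-c)@e)
E
python3 -m creep '.002 -.02 .01 0 0 0 90;.002 -.035 .02 0 0 0 90;.002 -.0385 0 0 0 0 90;.002 -.0385 0 0 0 0 90;.003 -.0385 0 0 0 0 90;.003 -.0385 0 0 0 0 90;.003 -.0385 0 0 0 0 90;.003 -.0385 0 0 0 0 90'
python3 -m creep '.002 -.0385 0 0 0 0 90;.002 -.0385 0 0 0 0 90;.002 -.0385 0 0 0 0 90;.002 -.0385 0 0 0 0 90;.002 -.02 0 0 0 0 90;0 0 0 0 0 0 90;0 0 0 0 0 0 90;0 0 0 0 0 0 90'
python3 - <<'E'
from h import *
o=readout.get_obs(); i=viewer.camera_info('wrist'); im=viewer.capture('wrist'); cv2.imwrite('pics/w4.png',im[:,:,::-1])
import json; json.dump({k:np.array(v).tolist() for k,v in i.items()},open('w4.json','w'))
print(o['tool_pos'],o['tcp_rot'],o['time'],o['joint_positions'])
E
```

```text
740.5 ((324.0, 292.5), (29.0, 32.0), 90.0) [[567.944 160.887  95.   ]]
tag manual [[568.314 160.996  95.   ]]
[450.411 128.143  69.   ] [552.426 157.829  69.   ] 0.2831776054279796
lat 1.2639610420132537
lat 0.9640924047629348
tag in tray 43.44315437444899 -0.47956372251711904
cap edge -91.70136910676922
time: 8.55
tool_pos: [545.8, -138.0, 297.7]
tcp_rot: [3.139, -0.003, -2.855]
contact_force: [0.2, -0.7, -0.1]
grip_width: 82.4
finger_force: 0.0
time: 9.22
tool_pos: [556.3, -309.3, 298.2]
tcp_rot: [3.139, -0.002, -2.855]
contact_force: [-0.8, 0.0, 0.0]
grip_width: 82.0
finger_force: 0.0
[ 556.275 -309.337  298.17 ] [ 3.139 -0.002 -2.855] 9.2167 [-0.628  0.55   1.173  0.001  1.421 -2.486]
```

View pics/w4.png

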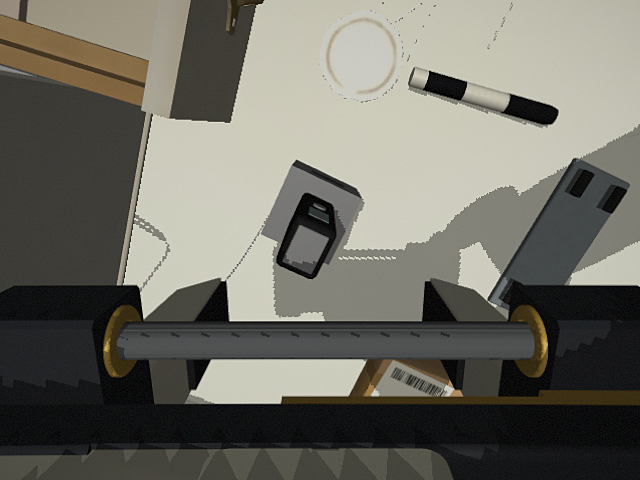

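The wrist view shows the dock at about (312,213) and the reader top at about (305,250), turned about 25° in the image. I'll take an enlarged crop.

```bash
python3 - <<'E'
import cv2
im=cv2.imread('pics/w4.png')[150:290,240:380]; cv2.imwrite('pics/w4c.png',cv2.resize(im,None,fx=4.25,fy=4.25,interpolation=cv2.INTER_CUBIC))
E
```

```text
(no output)
```

View pics/w4c.png

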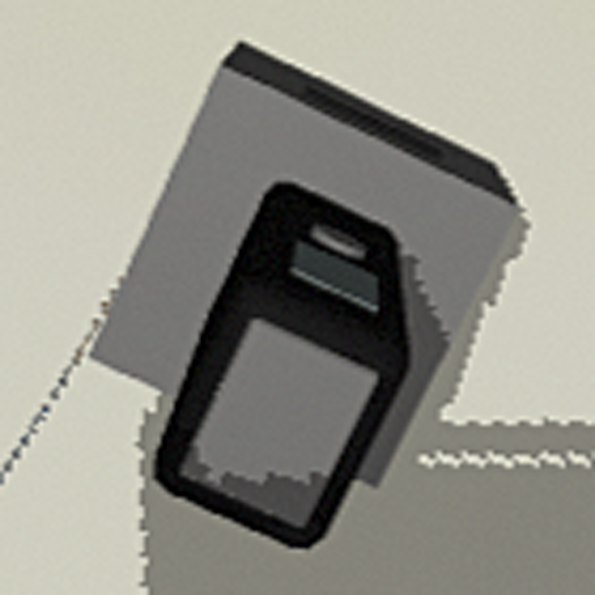

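The crop shows the reader's top-face corners at about (160,480), (310,547) and (408,365). The dock's top corners are at (220,68), (520,205), (375,488) and (90,355).

```bash
python3 - <<'E'
from h import *
import json
i={k:np.array(v) for k,v in json.load(open('w4.json')).items()}
f=lambda L:[(240+x/4.25,150+y/4.25) for x,y in L]
D=plane(i,f([(220,68),(520,205),(375,488),(90,355)]),60); print('dock',D.mean(0),[np.linalg.norm(D[k]-D[k-1]) for k in range(4)], [np.degrees(np.arctan2(*(D[k]-D[k-1])[[1,0]])) for k in range(4)])
T=plane(i,f([(155,485),(312,552),(410,365)]),155); print('top',T,(T[0]+T[2])/2,np.linalg.norm(T[1]-T[0]),np.linalg.norm(T[2]-T[1]),[np.degrees(np.arctan2(*(T[k+1]-T[k])[[1,0]])) for k in (0,1)])
print(np.degrees(readout.get_obs()['tcp_rot']))
E
```

```text
dock [ 559.087 -320.236   60.   ] [np.float64(62.46007618534775), np.float64(63.36742315159751), np.float64(64.38461772688254), np.float64(63.17440085262486)] [np.float64(170.83218666067813), np.float64(81.97818503764339), np.float64(-9.331344023091757), np.float64(-99.76361857050682)]
top [[ 573.277 -335.116  155.   ]
 [ 576.79  -310.503  155.   ]
 [ 545.683 -304.988  155.   ]] [ 559.48  -320.052  155.   ] 24.86208497486368 31.59123245442702 [np.float64(81.87746133212994), np.float64(169.94611639192)]
[ 179.876   -0.062 -163.502]
```

```bash
python3 -m creep '.003 -.006 0 0 0 -.111 80;0 -.005 0 0 0 -.111 80;0 0 -.01 0 0 -.111 80;0 0 -.02 0 0 -.111 80;0 0 0 0 0 0 80;0 0 0 0 0 0 80'; python3 -m creep '0 0 -.03 0 0 0 80;0 0 -.03 0 0 0 80;0 0 -.025 0 0 0 80;0 0 -.015 0 0 0 80;0 0 -.003 0 0 0 80;0 0 0 0 0 0 80;0 0 0 0 0 0 80;0 0 0 0 0 0 80'
```

```text
time: 9.77
tool_pos: [559.4, -319.7, 269.1]
tcp_rot: [3.14, -0.002, 2.989]
contact_force: [-0.7, -0.1, 0.3]
grip_width: 73.1
finger_force: 0.0
time: 10.43
tool_pos: [560.4, -321.7, 168.9]
tcp_rot: [-3.14, 0.003, 2.986]
contact_force: [-0.2, -0.4, 0.7]
grip_width: 73.6
finger_force: 0.0
```

Close, then lift straight out.

```bash
python3 -m creep '-.001 .001 -.004 0 0 0 80;0 0 0 0 0 0 10;0 0 0 0 0 0 10;0 0 0 0 0 0 10;0 0 0 0 0 0 10;0 0 0 0 0 0 10;0 0 0 0 0 0 10;0 0 0 0 0 0 10'; python3 -m creep '0 0 0 0 0 0 10;0 0 0 0 0 0 10;0 0 0 0 0 0 10;0 0 0 0 0 0 10;0 0 0 0 0 0 10;0 0 0 0 0 0 10;0 0 0 0 0 0 10;0 0 0 0 0 0 10'
```

```text
time: 11.1
tool_pos: [558.6, -320.4, 162.7]
tcp_rot: [3.142, 0.0, 2.984]
contact_force: [0.0, 0.2, -0.2]
grip_width: 31.3
finger_force: 0.0
time: 11.77
tool_pos: [558.6, -320.4, 162.7]
tcp_rot: [3.142, 0.0, 2.984]
contact_force: [0.5, -0.2, 0.2]
grip_width: 28.0
finger_force: 30.0
```

```bash
python3 -m creep '0 0 .005 0 0 0 10;0 0 .01 0 0 0 10;0 0 .02 0 0 0 10;0 0 .03 0 0 0 10;0 0 .03 0 0 0 10;0 0 .03 0 0 0 10;0 0 0 0 0 0 10;0 0 0 0 0 0 10'
```

```text
time: 12.43
tool_pos: [559.0, -320.6, 290.8]
tcp_rot: [-3.139, 0.005, 2.984]
contact_force: [-0.1, -0.2, -2.0]
grip_width: 28.1
finger_force: 30.0
```

```bash
python3 -m creep '0 .02 .005 0 0 0 10;.001 .037 0 0 0 0 10;.001 .04 0 0 0 0 10;.001 .04 0 0 0 0 10;.001 .04 0 0 0 0 10;.001 .04 0 0 0 0 10;.001 .04 0 0 0 0 10;.001 .04 0 0 0 0 10'; python3 -m creep '.001 .04 0 0 0 0 10;.001 .04 0 0 0 0 10;0 .04 0 0 0 0 10;0 .035 0 0 0 0 10;0 .02 0 0 0 0 10;0 .01 0 0 0 0 10;0 0 0 0 0 0 10;0 0 0 0 0 0 10'; python3 -m creep '0 0 0 0 0 0 10;0 0 -.02 0 0 0 10;0 0 -.015 0 0 0 10;0 0 0 0 0 0 10;0 0 0 0 0 0 10;0 0 0 0 0 0 10'
python3 - <<'E'
from h import *
print(readout.get_obs()['tool_pos'])
im=viewer.capture('side'); cv2.imwrite('pics/s2.png',cv2.resize(im[130:300,190:370,::-1],None,fx=3.5,fy=3.5,interpolation=cv2.INTER_CUBIC))
E
```

```text
time: 13.1
tool_pos: [564.6, -21.4, 291.6]
tcp_rot: [3.141, -0.002, 2.984]
contact_force: [0.8, 0.4, -1.5]
grip_width: 27.9
finger_force: 30.0
time: 13.77
tool_pos: [567.3, 161.1, 292.0]
tcp_rot: [-3.14, -0.001, 2.985]
contact_force: [0.6, -0.6, -1.6]
grip_width: 27.7
finger_force: 30.0
time: 14.27
tool_pos: [568.1, 160.7, 258.7]
tcp_rot: [3.141, 0.001, 2.983]
contact_force: [0.0, 0.1, -1.1]
grip_width: 27.7
finger_force: 30.0
[568.105 160.71  258.671]
```

View pics/s2.png

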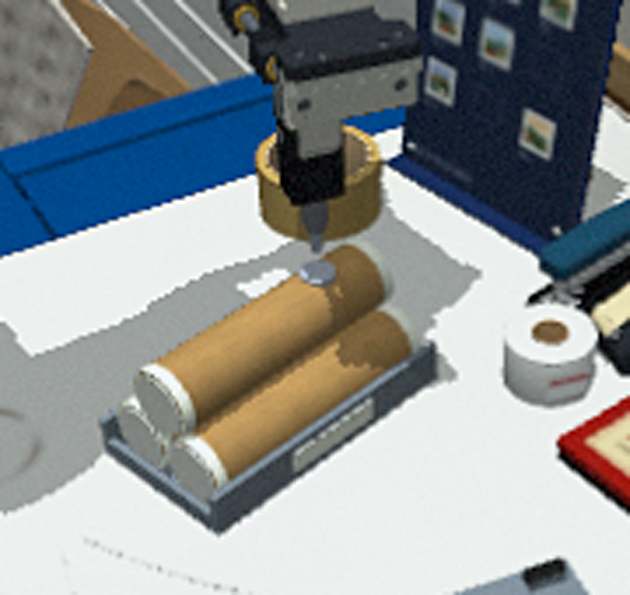

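The tip, at crop (317,250), is directly above the tag at (318,271). I'll check that against projection, then descend to contact.

```bash
python3 - <<'E'
from h import *
i=viewer.camera_info('side'); print(proj(i,[(568,161,112),(568,161,95)]))
E
python3 -m creep '0 0 -.008 0 0 0 10;0 0 -.006 0 0 0 10;0 0 0 0 0 0 10;0 0 0 0 0 0 10;0 0 0 0 0 0 10'; python3 -m creep '0 0 -.003 0 0 0 10;0 0 0 0 0 0 10;0 0 0 0 0 0 10;0 0 0 0 0 0 10';python3 -m creep '0 0 -.003 0 0 0 10;0 0 0 0 0 0 10;0 0 0 0 0 0 10;0 0 0 0 0 0 10'
```

```text
[[279.853 200.632]
 [280.241 206.772]]
time: 14.73
tool_pos: [567.6, 161.7, 243.8]
tcp_rot: [3.141, 0.0, 2.985]
contact_force: [0.2, 0.6, -2.0]
grip_width: 27.9
finger_force: 30.0
time: 15.07
tool_pos: [567.7, 161.7, 241.0]
tcp_rot: [3.141, 0.001, 2.984]
contact_force: [0.0, 1.3, -0.5]
grip_width: 28.3
finger_force: 30.0
time: 15.4
tool_pos: [567.6, 161.7, 237.9]
tcp_rot: [3.141, 0.0, 2.984]
contact_force: [1.1, 0.3, 0.5]
grip_width: 27.8
finger_force: 30.0
```

```bash
python3 -m creep '0 0 -.0022 0 0 0 10;0 0 0 0 0 0 10;0 0 0 0 0 0 10;0 0 0 0 0 0 10;0 0 0 0 0 0 10;0 0 0 0 0 0 10'
python3 - <<'E'
from h import *
F=[]
for k in range(6):
    im=viewer.capture('side'); o=readout.get_obs(); F.append(o['contact_force'])
print(np.mean(F,0),np.array(F)[:,2],o['tool_pos'],o['tcp_rot'])
cv2.imwrite('pics/s3.png',cv2.resize(im[170:240,240:320,::-1],None,fx=7,fy=7,interpolation=cv2.INTER_CUBIC))
E
```

```text
time: 15.9
tool_pos: [567.6, 161.7, 235.6]
tcp_rot: [3.141, 0.0, 2.984]
contact_force: [0.9, 0.4, 1.5]
grip_width: 27.8
finger_force: 30.0
[0.551 0.253 1.315] [1.307 1.046 1.17  1.828 1.573 0.964] [567.598 161.681 235.594] [3.141 0.    2.984]
```

View pics/s3.png

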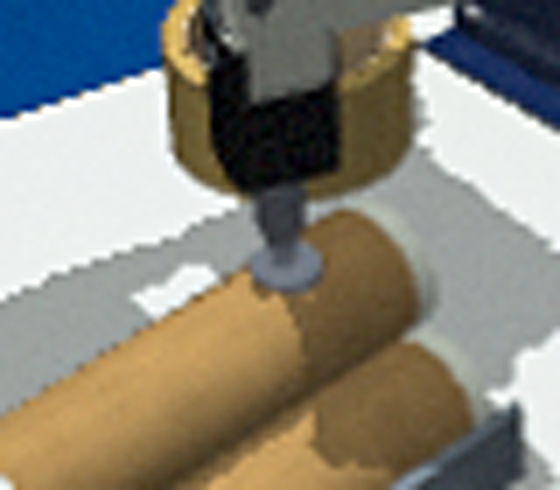

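The side crop shows the tip on the tag's middle, at about (285,265). The force is about 2.7 N net of the reader's weight, which is roughly half stroke. I'll hand the job in.

```bash
python3 -c "
from plant import order; print(order.close_job())"
```

```text
the job is handed in; nothing more can be done
None
```

I handed the job in with the tube released in the groove, ends even and tag up, and the reader held upright with its tip near the middle of the tag. By my estimate the tip is pushed in about 6 mm with about 2.7 N; the hand-in did not report a verdict.

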